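# Lock a specimen in a clamshell microscope jig

### The job

Slide the specimen carriage of the jig along its track by the red grip until the red line lies on the green marks, then swing the blue lid shut over the specimen. Then take the orange-headed pin from the black rack, push it down through the holes of the lid and the jig until its collar sits on the lid, and finish while still holding it down, so that the sprung lid stays pressed fully shut. Leave everything else where it is.

Things in the scene. Friction and masses are not known exactly. Their poses are not given: they have to be found in the camera images.
- jig: Fixed aluminium clamshell jig, turned on the table. Origin on the table under the middle of the shut lid; base plate 10 mm thick, x -72 to 68, y -255 to 65 mm. Track along y at x = -15; lid hinge along y at x = -50, height 40; the lid opens up, towards -x. Two brass spring plungers (x = 35, y = -25 and 25) hold the resting lid 3.5 mm ajar at the pin hole.
- jig_hole (a point): Middle of the mouth of the pin hole in the jig's lower half: vertical hole 12 mm wide, chamfered, 24 mm deep, in a steel block 30 x 30 mm whose top is 34 mm above the table, at x = 35, y = 0 of the jig. Axes as the jig's.
- jig_mark (a point): Point on the base plate's top (height 10 mm), on the track's centre line, between the two green index marks (4 mm wide lines across the track's direction, one on either side of the rails). Axes as the jig's. The carriage is home when its red grip and red line stand at y = 0 of this point.
- carriage_grip (a point): Middle of the top of the carriage's red upright grip, 12 mm (jig x) by 24 mm (jig y), 46 mm tall, its top 63 mm above the table. The grip stands 105 mm (towards jig -y) from the specimen, a black disc of 30 mm with a copper centre, whose top is 30 mm above the table. Axes as the jig's.
- carriage (a joint): Carriage travel along jig +y, 0 to 0.155 m; 0.130 is on the green marks, 25 mm before the end stop. It stays where it is left (friction 2 N).
- lid (a joint): Lid angle in rad: 0 fully shut, about 0.04 when it rests on the spring plungers, about 1.57 upright, 1.9 open to the stop. Stiff hinge: it stays at any angle above the plungers (about 1 to 2 N at its free edge moves it). At the hole it takes about 5 N downwards to press it from the plungers to fully shut.
- lid_hinge (a point): Middle of the lid's hinge axis, 40 mm above the table. Axes as the jig's, fixed. The lid is a blue plate 70 mm wide (jig y), 10 mm thick, its mid-plane through the hinge axis, reaching from 5 to 105 mm from the axis; a round window 32 mm wide lies 35 mm from the axis, the pin hole 85 mm.
- lid_hole (a point): Middle of the pin hole's mouth on the outer face of the lid (the upper face when shut): hole 12.5 mm wide, chamfered, through 10 mm, 85 mm from the hinge axis. When the lid is shut it is straight above jig_hole, 45 mm above the table. z points out of the outer face.
- pin: The locking pin, loose, upright in the rack, 60 g (may differ a little). Origin at the centre of its foot, z up along it. Steel shank 10 mm wide, 33 mm long with tapered foot; steel collar 26 mm wide from 33 to 37 mm; round orange head 18 mm wide from 37 to 73 mm. Fully in, its foot is 22 mm below jig_hole.
- rack: Fixed black block 130 x 44 x 40 mm with two vertical 12 mm holes through it on its x axis at x = -35 and 35 mm; origin under its centre. A pin stands in each hole with its collar on the block's top, 40 mm above the table.
- short_pin: A shorter pin with a green head in the rack's other hole (shank 15 mm, collar and head as the other's). Origin at its foot. To be left alone.
- sample_a: Loose black specimen disc, 30 mm wide, 18 mm tall, copper centre, on the table. Leave alone.
- sample_b: Loose black specimen disc, 30 mm wide, 18 mm tall, steel centre, on the table. Leave alone.
- marker: Loose orange marker, 130 x 14 x 14 mm, lying on the table along its x. Leave alone.
- vial: Loose amber jar, 44 mm wide, 60 mm tall, on the table. Leave alone.
- objective: Loose steel microscope objective, 32 mm wide, 50 mm tall, standing on the table. Leave alone.

How it is judged:
By the outcome, as a careful person would: the job done as asked, in the order asked, and still so for the second after the job is handed in, while the arm keeps its last pose, push and grip.
It also fails if it takes over 72 s, if anything falls off the work surface, if the arm or the gripper's body presses on something with over 40 N, if the wrist force passes 120 N, or if a joint passes its speed limit or range.

### The arm

A 6-joint arm with a two-finger parallel gripper is mounted at the origin on the work surface. World frame = base frame: x ahead of the robot, y to its left, z up, the work surface at z = 0. Lengths are in m, angles in degrees, forces in N, time in s.
With the tool pointing down it reaches from about 0.275 to 0.825 m from the base axis. Payload 5.2 kg.
Tool frame: the origin (TCP) lies at the very end of the fingers, on their centre line; the grasp point (between the pads) lies 19 mm behind it; z points along the fingers, y is the direction in which the jaws open and shut (so a half turn about z gives the same grasp; the last joint's range is limited). The gripper opens to 93 mm and grips with 3 to 60 N. Pads are 15 mm wide; open, the fingers measure 128 mm over their backs; the gripper's body (75 mm by 188 mm) begins 65 mm behind the grasp point.
Start: joints at [-80.203, 14.817, 87.949, -0, 77.235, -11.62], TCP at [0.201, -0.512, 0.219] pointing down, gripper open.
Joint ranges: [-179.93, 179.93], [-52.35, 119.4], [10.71, 147.94], [-69.91, 249.91], [12.55, 155.21], [-178.61, 178.61]. Speed limits (degrees/s): [147.25, 147.25, 180, 180, 180, 180].

### API

Orientations are given as a 3x3 rotation matrix whose columns are the frame's x, y, z axes.
In Python, from workcell import env, read_camera, order gives the robot as it stands.
- The arm moves only by the tool arm_command, never from a script. Its arguments are lists of equal length, an entry for each row: "dp": the shift along the world's x, y, z in units of 40 mm (1.0 is 40 mm), a list of three; "twist": the turn about the world's z in units of 6 degrees (1.0 is 6 degrees); "hand": the gripper command: -1 is shut, 1 is fully open, values between are in proportion. In form: {"dp": [[tx, ty, tz], ...], "twist": [twist, ...], "hand": [hand, ...]}. A call has 1 to 5 rows; each row is the pose to reach, as a shift and turn from the pose commanded when the call began; what a row does not reach only later rows make up. A row lasts 1/10 s, in which the tool goes at most 50 mm and 8.59 degrees, less where a joint would pass 70% of its speed; a pose out of reach is approached as far as the arm can. A call with a gripper value outside its range is refused whole. The fingers move at their own pace and stop on an object; the grip force is fixed at half the most. Time passes only in rows, so rows that repeat a pose let the fingers close. It gives the time, the measured TCP pose, the force and the opening at its end, in the units of the state.
- env.get_state(): the state, without advancing time (a new reading comes with each control period).
- read_camera(name): name is "scene" or "side" or "wrist"; returns a dict with "color" (420x560x3 uint8, blue, green, red), "K" (3x3 intrinsics, pixels), "k1" (the pictures are not rectified: a ray, as slopes to the right and down, at radius r is drawn at 1 + k1 r^2 times it, then the intrinsics apply), "extrinsics" (4x4, takes a point from world to camera coordinates); the wrist camera has in their place "mount" (4x4, takes a point from camera to tool coordinates, whose origin is the TCP and whose axes are the flange's). Camera axes: x right, y down, z forward; pixel columns grow to the right and rows downward; lengths in m; the calibration is good to about 2 mm. A picture is of the moment at which its call begins: read the wrist's pose just before it. There is no depth.
- order.finish_job(): hands the job in, once; it reports no verdict.
The state is a dict: "time_s": time; "joint_positions": joint angles; "joint_velocities": joint speeds; "joint_torque": joint torques, N m; "ee_pos": TCP position; "orientation": TCP orientation; "contact_force": force on the tool from outside, world axes, zero at the start; "wrist_torque": the same for the moment, N m; "grip_width": finger opening in m.
Only numpy, scipy, OpenCV 4.12 (cv2) and the standard library are available. Lean on these libraries where they do the work, as an engineer would, in place of code of your own. Each camera call takes 0.05 s, during which the arm holds its last target. There are 200 camera calls.

## Working session

There is one attempt and no reset: what is moved stays moved. The work goes in short steps, Python scripts to look and compute and a tool call to move; the robot and the scene stay as the last step left them, time stands still between calls to the robot, and variables do not carry over. Pictures are saved under pics/ and viewed, about 8 in all and at most 12, crops included, and the job is handed in when it is done.

Besides the shell and the picture viewer there is one more tool, called after "Emit:" by a JSON object that holds its "method" and its "body", one argument or row to a line. arm_command: Moves the arm, as the interface text tells. Its arguments: {"type":"object","properties":{"dp":{"type":"array","items":{"type":"array","items":{"type":"number"}}},"twist":{"type":"array","items":{"type":"number"}},"hand":{"type":"array","items":{"type":"number"}}},"required":["dp","twist","hand"]}

```bash
mkdir -p pics; ls; cat > h.py <<'E'
import numpy as np, cv2
from workcell import env, read_camera, order
def ray(cam,uv,ee=None):
    """pixels -> (origin, dirs) in world"""
    K=cam["K"];k1=cam["k1"];uv=np.atleast_2d(np.array(uv,float))
    d=np.c_[cv2.undistortPoints(uv[:,None],np.array(K),np.array([k1,0,0,0.]))[:,0],np.ones(len(uv))]
    if "mount" in cam:
        st=ee or env.get_state();T=np.eye(4);T[:3,:3]=st["orientation"];T[:3,3]=st["ee_pos"];M=T@np.array(cam["mount"])
    else: M=np.linalg.inv(np.array(cam["extrinsics"]))
    return M[:3,3],d@M[:3,:3].T
def onplane(cam,uv,z,ee=None):
    o,d=ray(cam,uv,ee);return o+d*((z-o[2])/d[:,2])[:,None]
def tri(o1,d1,o2,d2):
    d1=d1/np.linalg.norm(d1);d2=d2/np.linalg.norm(d2)
    A=np.c_[d1,-d2];s=np.linalg.lstsq(A,o2-o1,rcond=None)[0]
    p,q=o1+s[0]*d1,o2+s[1]*d2
    return (p+q)/2,np.linalg.norm(p-q)
E
python3 - <<'E'
from h import *
for n in("scene","side","wrist"):
    st=env.get_state();c=read_camera(n);cv2.imwrite(f"pics/{n}0.png",c["color"]);np.save(f"{n}0.npy",dict(c=c,st=st),allow_pickle=True)
    print(n,c["k1"],np.array(c["K"]).round(1).tolist(),np.array(c.get("mount",c.get("extrinsics"))).round(3).tolist())
print(st)
E
```

```text
pics
scene -0.18401078039782282 [[514.1, 0.0, 283.3], [0.0, 514.1, 209.5], [0.0, 0.0, 1.0]] [[-0.431, 0.902, -0.01, 0.282], [0.488, 0.224, -0.843, -0.249], [-0.759, -0.369, -0.537, 1.771], [0.0, 0.0, 0.0, 1.0]]
side 0.031760294368119106 [[450.8, 0.0, 279.1], [0.0, 450.8, 211.2], [0.0, 0.0, 1.0]] [[-0.944, -0.33, 0.016, 0.554], [-0.243, 0.662, -0.709, 0.202], [0.223, -0.673, -0.705, 0.925], [0.0, 0.0, 0.0, 1.0]]
wrist -0.015273338965436941 [[346.2, 0.0, 276.4], [0.0, 346.2, 211.9], [0.0, 0.0, 1.0]] [[0.0, -0.967, -0.254, 0.071], [1.0, 0.0, -0.001, -0.0], [0.001, -0.254, 0.967, -0.166], [0.0, 0.0, 0.0, 1.0]]
{'time_s': 0.1, 'joint_positions': array([-8.02023652e+01,  1.48560077e+01,  8.80037977e+01, -7.69270771e-04,
        7.72342729e+01, -1.16208215e+01]), 'joint_velocities': array([ 0.00402514, -0.11819776, -0.22996283, -0.0661934 ,  0.01201743,
       -0.01634346]), 'joint_torque': array([ 2.62536552e-03, -4.38210440e+01, -2.84641957e+01,  7.20455032e-02,
        3.62836907e-02, -6.33515947e-05]), 'ee_pos': array([ 0.2007695 , -0.5115277 ,  0.21789923]), 'orientation': array([[ 9.30937191e-01,  3.65179217e-01, -2.92316642e-04],
       [ 3.65179195e-01, -9.30935843e-01,  1.61579982e-03],
       [ 3.17928473e-04, -1.61095610e-03, -9.99998652e-01]]), 'contact_force': array([-0.14719941,  0.45416687, -0.13313318]), 'wrist_torque': array([ 0.00722585, -0.00684478, -0.0342178 ]), 'grip_width': 0.09316229614997956}
```

View pics/scene0.png

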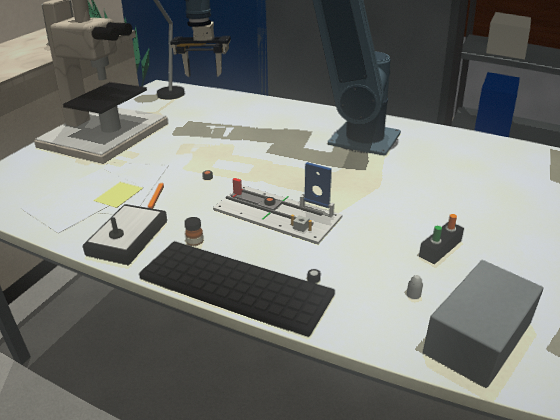

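View pics/side0.png

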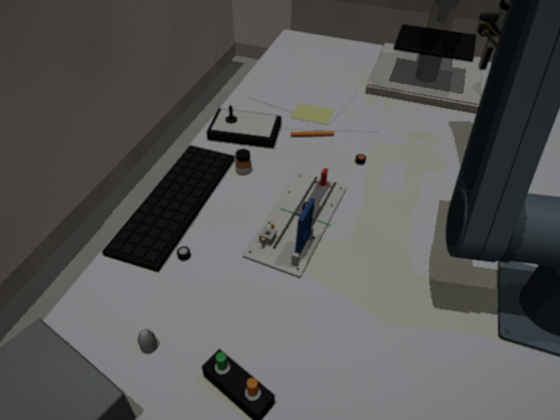

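Scene view: the jig is around (280,205) with its red grip at (237,187), green marks at (275,210) and lid upright at (318,185). The rack is at (442,240) with the orange pin at (453,222). The side view agrees: grip (323,178), orange head (252,385).

```bash
cat > m.py <<'E'
from h import *
def blobs(img,lo,hi,roi,mina=8):
    hsv=cv2.cvtColor(img,cv2.COLOR_BGR2HSV);m=cv2.inRange(hsv,np.array(lo),np.array(hi))
    r=np.zeros_like(m);x0,y0,x1,y1=roi;r[y0:y1,x0:x1]=m[y0:y1,x0:x1]
    n,l,s,c=cv2.connectedComponentsWithStats(r)
    return [(s[i,4],s[i,:4].tolist(),c[i].round(1).tolist()) for i in range(1,n) if s[i,4]>=mina]
E
python3 - <<'E'
from m import *
S=np.load("scene0.npy",allow_pickle=True).item()["c"];D=np.load("side0.npy",allow_pickle=True).item()["c"]
for nm,c,rois in(("scene",S,dict(red=(225,170,250,200),grn=(250,190,300,230),org=(440,205,465,230),gh=(428,220,448,245),blue=(295,155,340,220))),
  ("side",D,dict(red=(312,160,335,192),grn=(275,200,335,235),org=(240,370,265,400),gh=(210,345,232,372),blue=(290,190,320,255)))):
    R=dict(red=((0,150,90),(5,255,255)),grn=((45,90,60),(80,255,255)),org=((4,150,90),(16,255,255)),gh=((50,100,50),(80,255,255)),blue=((100,90,40),(125,255,255)))
    for k in rois:
        print(nm,k,blobs(c["color"],*R[k],rois[k]))
a=cv2.resize(S["color"][150:250,200:350],None,fx=4,fy=4,interpolation=cv2.INTER_CUBIC)
b=cv2.resize(D["color"][160:280,240:355],None,fx=4,fy=4,interpolation=cv2.INTER_CUBIC)
h=max(a.shape[0],b.shape[0]);out=np.zeros((600,800,3),np.uint8)
a=cv2.resize(a,(440,293));b=cv2.resize(b,(345,360));out[:293,:440]=a;out[:360,450:795]=b
w=np.load("wrist0.npy",allow_pickle=True).item()["c"]["color"];out[300:,:400]=cv2.resize(w,(400,300))
cv2.imwrite("pics/c0.png",out)
E
```

```text
scene red [(np.int32(16), [233, 178, 8, 4], [236.6, 179.4])]
scene grn [(np.int32(11), [262, 212, 8, 7], [266.2, 215.0])]
scene org [(np.int32(25), [450, 214, 7, 6], [453.0, 216.0])]
scene gh [(np.int32(24), [435, 226, 7, 4], [438.0, 227.5])]
scene blue [(np.int32(50), [306, 162, 25, 8], [318.0, 165.8]), (np.int32(30), [304, 198, 23, 8], [314.7, 201.1])]
side red [(np.int32(18), [322, 169, 5, 5], [324.1, 171.0])]
side grn []
side org [(np.int32(81), [247, 378, 11, 11], [251.5, 382.6])]
side gh [(np.int32(88), [216, 352, 11, 10], [220.4, 356.7])]
side blue [(np.int32(135), [299, 198, 15, 24], [306.0, 209.8]), (np.int32(12), [304, 232, 3, 7], [304.9, 235.0])]
```

View pics/c0.png

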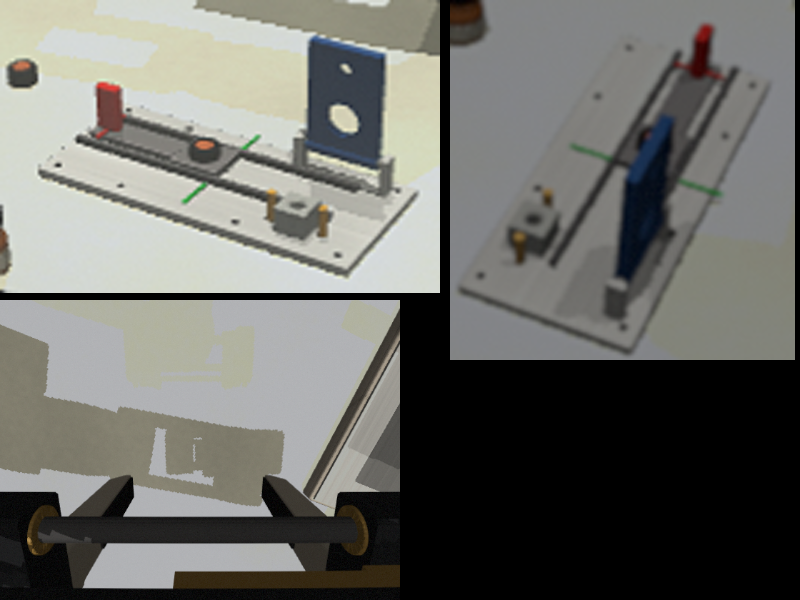

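The crop shows the lid upright, the carriage short of the green marks with its grip at the far end, the steel block with its hole and two plungers. Next I get the jig's pose from the plate corners, marks and grip.

```bash
python3 - <<'E'
from m import *
np.set_printoptions(precision=4,suppress=True)
S=np.load("scene0.npy",allow_pickle=True).item()["c"];D=np.load("side0.npy",allow_pickle=True).item()["c"]
print("S corners",onplane(S,[(213.6,208),(318.3,242),(342.2,215.5)],.01),"\nmarks",onplane(S,[(265.8,215.5),(285.9,198.8)],.01))
print("D corners",onplane(D,[(298.3,172.7),(346,187.3),(244,256.7),(300.7,276.7)],.01),"\nmarks",onplane(D,[(286.7,210),(323.3,222.7)],.01))
print("grip",onplane(S,(236.8,179),.063),onplane(D,(324.5,169.5),.063))
print("hole",onplane(S,(301,219),.034),onplane(D,(268.3,232.5),.034))
print("pin head top 76+",onplane(S,(453,215.5),.08),onplane(D,(251.5,381.5),.08))
print("short head",onplane(S,(438,228),.08),onplane(D,(220.4,355.7),.08))
E
```

```text
S corners [[ 0.6217 -0.2225  0.01  ]
 [ 0.6473  0.091   0.01  ]
 [ 0.5128  0.1033  0.01  ]] 
marks [[ 0.5959 -0.078   0.01  ]
 [ 0.4982 -0.0661  0.01  ]]
D corners [[ 0.6113 -0.2258  0.01  ]
 [ 0.4777 -0.2128  0.01  ]
 [ 0.6372  0.0916  0.01  ]
 [ 0.5027  0.101   0.01  ]] 
marks [[ 0.5952 -0.0805  0.01  ]
 [ 0.4994 -0.0698  0.01  ]]
grip [[ 0.5384 -0.1949  0.063 ]] [[ 0.5364 -0.1994  0.063 ]]
hole [[0.6059 0.0267 0.034 ]] [[0.6041 0.0257 0.034 ]]
pin head top 76+ [[0.5042 0.3801 0.08  ]] [[0.5028 0.3779 0.08  ]]
short head [[0.5726 0.3568 0.08  ]] [[0.5682 0.3544 0.08  ]]
```

Emit:
{"method": "arm_command", "body": {
  "dp": [
    [1,1,0],
    [2,2,0],
    [3,3,0],
    [4,4,0],
    [4.4,4.4,0]
  ],
  "twist": [1.2,2.4,3.6,4.8,6],
  "hand": [1,1,1,1,1]
}}

```text
time_s: 0.65
ee_pos: [0.3778, -0.3343, 0.2185]
orientation: [[0.535, 0.845, -0.0], [0.845, -0.535, 0.0], [0.0, -0.0, -1.0]]
contact_force: [0.3, -0.9, -0.5]
grip_width: 0.0929
```

Emit:
{"method": "arm_command", "body": {
  "dp": [
    [1,1,0],
    [2,2,0],
    [3,3,-0.3],
    [3.6,3.2,-0.6],
    [3.6,3.2,-0.6]
  ],
  "twist": [1.2,2.4,3.6,4.6,4.6],
  "hand": [1,1,1,1,1]
}}

```text
time_s: 1.15
ee_pos: [0.5232, -0.2039, 0.1921]
orientation: [[0.079, 0.997, -0.002], [0.997, -0.079, 0.003], [0.003, -0.002, -1.0]]
contact_force: [-0.6, 0.3, -0.4]
grip_width: 0.0931
```

```bash
python3 - <<'E'
from m import *
np.set_printoptions(precision=4,suppress=True)
st=env.get_state();c=read_camera("wrist");cv2.imwrite("pics/w1.png",c["color"]);np.save("w1.npy",dict(c=c,st=st),allow_pickle=True)
print(st["ee_pos"])
for nm,lo,hi,z in(("red",(0,120,60),(6,255,255),.063),("grn",(45,90,50),(85,255,255),.01)):
    for b in blobs(c["color"],lo,hi,(0,0,560,420),15): print(nm,b,onplane(c,b[2],z,st))
E
```

```text
[ 0.5232 -0.2039  0.1921]
red (np.int32(443), [283, 177, 29, 33], [291.3, 193.3]) [[ 0.5369 -0.1944  0.063 ]]
red (np.int32(51), [266, 187, 17, 3], [274.0, 188.0]) [[ 0.5223 -0.1885  0.063 ]]
grn (np.int32(190), [220, 53, 38, 5], [238.5, 55.0]) [[ 0.4982 -0.0702  0.01  ]]
grn (np.int32(187), [322, 54, 39, 5], [341.7, 56.0]) [[ 0.594  -0.0787  0.01  ]]
```

View pics/w1.png

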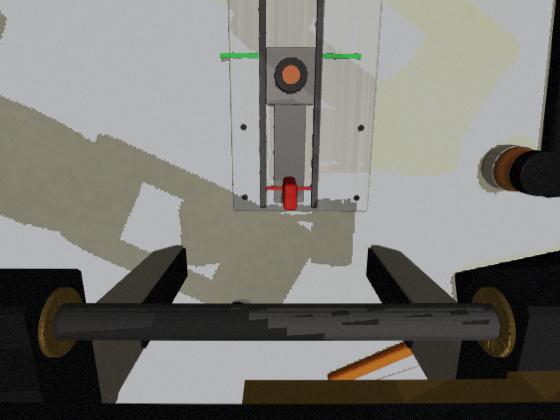

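The grip stands at (291,193) with its red line at row 188. The green marks are at row 55. Everything is unobstructed.

```bash
python3 - <<'E'
from m import *
np.set_printoptions(precision=4,suppress=True)
w=np.load("w1.npy",allow_pickle=True).item();c,st=w["c"],w["st"]
g=onplane(c,[(238.5,55),(341.7,56)],.01,st);mid=g.mean(0);x=g[1]-g[0];x/=np.linalg.norm(x);y=np.array([-x[1],x[0],0])
print("x axis",x,np.degrees(np.arctan2(x[1],x[0])),"mark mid",mid)
L=onplane(c,[(267,188),(311,188.5)],.017,st).mean(0);print("line",L,"rel mark (x,y)",(L-mid)@x,(L-mid)@y)
img=c["color"];print(img[170:214,290].tolist())
E
```

```text
x axis [ 0.9961 -0.0882  0.    ] -5.060835545196146 mark mid [ 0.5461 -0.0745  0.01  ]
line [ 0.5361 -0.1984  0.017 ] rel mark (x,y) 0.0009800849511070082 -0.1243738958139419
[[98, 103, 105], [100, 102, 107], [102, 104, 107], [99, 103, 105], [100, 102, 109], [100, 103, 106], [63, 65, 85], [18, 25, 69], [13, 7, 68], [10, 6, 65], [10, 11, 67], [13, 10, 70], [2, 2, 67], [2, 2, 72], [14, 18, 118], [23, 29, 147], [28, 31, 161], [32, 37, 172], [35, 38, 175], [34, 36, 173], [34, 41, 176], [35, 39, 175], [33, 37, 173], [29, 35, 172], [34, 37, 173], [28, 37, 171], [28, 32, 170], [30, 35, 170], [27, 32, 168], [35, 41, 173], [35, 37, 175], [32, 37, 174], [36, 41, 177], [34, 42, 175], [34, 40, 176], [35, 38, 176], [29, 35, 174], [32, 36, 176], [30, 34, 171], [26, 29, 151], [74, 80, 116], [158, 157, 158], [184, 181, 180], [185, 181, 182]]
```

Emit:
{"method": "arm_command", "body": {
  "dp": [
    [0.33,0.15,-1],
    [0.33,0.15,-2],
    [0.33,0.15,-3],
    [0.33,0.15,-3.8],
    [0.33,0.15,-3.95]
  ],
  "twist": [0,0,0,0,0],
  "hand": [1,1,0.6,0.2,0]
}}

```text
time_s: 1.7
ee_pos: [0.5305, -0.2017, 0.0332]
orientation: [[0.089, 0.996, -0.007], [0.996, -0.089, 0.004], [0.003, -0.007, -1.0]]
contact_force: [-0.6, 0.8, -0.1]
grip_width: 0.0735
```

Emit:
{"method": "arm_command", "body": {
  "dp": [
    [0,0,0],
    [0,0,0],
    [0,0,0],
    [0,0,0],
    [0,0,0]
  ],
  "twist": [0,0,0,0,0],
  "hand": [-1,-1,-1,-1,-1]
}}

```text
time_s: 2.2
ee_pos: [0.5346, -0.2023, 0.0378]
orientation: [[0.087, 0.996, 0.002], [0.996, -0.087, -0.001], [-0.001, 0.002, -1.0]]
contact_force: [0.1, 0.2, 0.2]
grip_width: 0.0335
```

Emit:
{"method": "arm_command", "body": {
  "dp": [
    [0,0,0],
    [0,0,0],
    [0,0,0],
    [0,0,0],
    [0,0,0]
  ],
  "twist": [0,0,0,0,0],
  "hand": [-1,-1,-1,-1,-1]
}}

```text
time_s: 2.7
ee_pos: [0.535, -0.2021, 0.0368]
orientation: [[0.087, 0.996, 0.002], [0.996, -0.087, -0.0], [-0.0, 0.002, -1.0]]
contact_force: [4.4, 0.2, -1.4]
grip_width: 0.0118
```

Emit:
{"method": "arm_command", "body": {
  "dp": [
    [0.07,0.8,0],
    [0.14,1.6,0],
    [0.21,2.4,0],
    [0.26,3.08,0],
    [0.26,3.08,0]
  ],
  "twist": [0,0,0,0,0],
  "hand": [-1,-1,-1,-1,-1]
}}

```text
time_s: 3.2
ee_pos: [0.5458, -0.0761, 0.0368]
orientation: [[0.084, 0.996, 0.003], [0.996, -0.084, 0.0], [0.001, 0.003, -1.0]]
contact_force: [6.8, 0.7, -2.4]
grip_width: 0.0117
```

```bash
python3 - <<'E'
from m import *
st=env.get_state();print(st["ee_pos"],st["contact_force"])
st=env.get_state();c=read_camera("wrist");s=read_camera("scene")["color"];d=read_camera("side")["color"]
np.save("w2.npy",dict(c=c,st=st),allow_pickle=True)
o=np.zeros((600,800,3),np.uint8);o[:300,:400]=cv2.resize(c["color"],(400,300))
o[:300,400:]=cv2.resize(s[160:250,225:345],(400,300),interpolation=2);o[300:,:400]=cv2.resize(d[165:255,255:375],(400,300),interpolation=2)
o[300:,400:]=cv2.resize(c["color"][150:300,190:390],(400,300),interpolation=2)
cv2.imwrite("pics/c2.png",o)
E
```

```text
[ 0.54582102 -0.07610204  0.03679383] [ 6.75236504  0.71717586 -2.41944117]
```

View pics/c2.png

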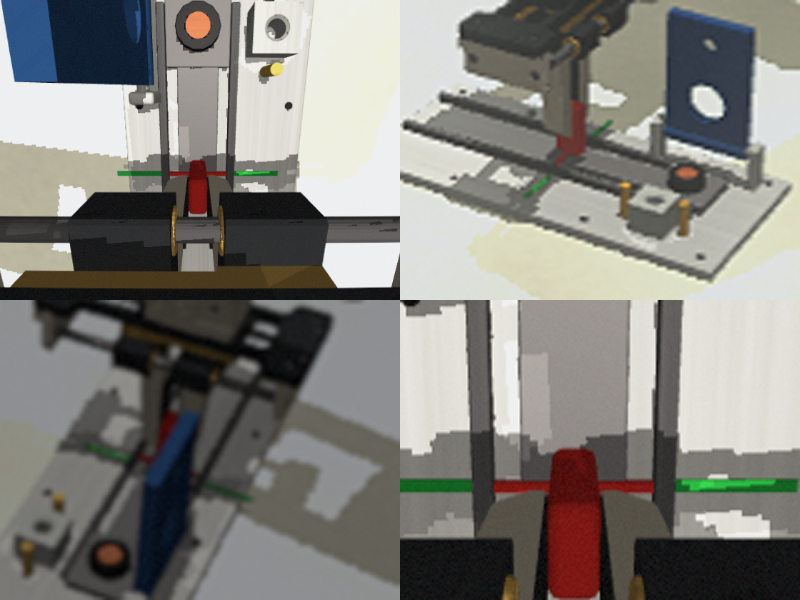

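The red line and green marks are nearly collinear, both around row 242 of the full wrist view. Next I compute the residual, allowing for the height difference.

```bash
python3 - <<'E'
from m import *
np.set_printoptions(precision=4,suppress=True)
w=np.load("w2.npy",allow_pickle=True).item();c,st=w["c"],w["st"]
G=blobs(c["color"],(45,90,50),(85,255,255),(150,225,400,260),5);R=blobs(c["color"],(0,120,60),(6,255,255),(232,236,322,248),5)
print(G);print(R)
hsv=cv2.cvtColor(c["color"],cv2.COLOR_BGR2HSV)
g=cv2.inRange(hsv,np.array((45,90,50)),np.array((85,255,255)));v,u=np.nonzero(g[225:260,150:400]);v+=225;u+=150
P=onplane(c,np.c_[u,v],.01,st);k=np.polyfit(P[:,0],P[:,1],1)
r=cv2.inRange(hsv,np.array((0,120,60)),np.array((6,255,255)));
for a,b in((235,262),(295,322)):
    v,u=np.nonzero(r[232:252,a:b]);v+=232;u+=a
    if len(u):
        for z in(.016,.017,.018):
            Q=onplane(c,np.c_[u,v],z,st);print((a,b),z,"line minus marks, mm",1e3*(Q[:,1]-np.polyval(k,Q[:,0])).mean().round(5))
print("slope",np.degrees(np.arctan(k[0])),"y at x=.546",np.polyval(k,.546))
# hole of the block
o=c["color"][0:80,330:430];cv2.imwrite("pics/hole.png",o)
E
```

```text
[(np.int32(397), [327, 239, 62, 7], [357.4, 242.3]), (np.int32(368), [164, 240, 62, 6], [194.8, 242.5])]
[(np.int32(579), [237, 236, 80, 12], [276.3, 242.2])]
(235, 262) 0.016 line minus marks, mm 2.09
(235, 262) 0.017 line minus marks, mm 2.4499999999999997
(235, 262) 0.018 line minus marks, mm 2.81
(295, 322) 0.016 line minus marks, mm 1.98
(295, 322) 0.017 line minus marks, mm 2.34
(295, 322) 0.018 line minus marks, mm 2.7
slope -4.770069835328542 y at x=.546 -0.07443295443828696
```

Emit:
{"method": "arm_command", "body": {
  "dp": [
    [0,-0.055,0],
    [0,-0.055,0],
    [0,-0.055,0]
  ],
  "twist": [0,0,0],
  "hand": [-1,-1,-1]
}}

```text
time_s: 3.65
ee_pos: [0.5454, -0.081, 0.0368]
orientation: [[0.087, 0.996, 0.002], [0.996, -0.087, -0.0], [0.0, 0.002, -1.0]]
contact_force: [5.9, 1.3, -2.4]
grip_width: 0.0117
```

```bash
cat > line.py <<'E'
from m import *
np.set_printoptions(precision=4,suppress=True)
st=env.get_state();c=read_camera("wrist");print(st["ee_pos"],st["contact_force"])
hsv=cv2.cvtColor(c["color"],cv2.COLOR_BGR2HSV)
g=cv2.inRange(hsv,np.array((45,90,50)),np.array((85,255,255)));v,u=np.nonzero(g[225:260,150:400]);v+=225;u+=150
P=onplane(c,np.c_[u,v],.01,st);k=np.polyfit(P[:,0],P[:,1],1)
r=cv2.inRange(hsv,np.array((0,120,60)),np.array((6,255,255)));
for a,b in((235,262),(295,322)):
    v,u=np.nonzero(r[232:256,a:b]);v+=232;u+=a
    Q=onplane(c,np.c_[u,v],.017,st);print((a,b),"line minus marks, mm",1e3*(Q[:,1]-np.polyval(k,Q[:,0])).mean().round(5))
E
python3 line.py
python3 - <<'E'
from m import *
# block hole candidate from w2
w=np.load("w2.npy",allow_pickle=True).item();c,st=w["c"],w["st"]
o=c["color"][0:90,330:430];g=cv2.cvtColor(o,cv2.COLOR_BGR2GRAY)
m=(g<110).astype(np.uint8);n,l,s,cc=cv2.connectedComponentsWithStats(m)
for i in range(1,n):
    if s[i,4]>20: print(s[i],cc[i]+[330,0],onplane(c,cc[i]+[330,0],.034,st))
E
```

```text
[ 0.5454 -0.081   0.0368] [ 5.9403  1.3028 -2.4416]
(235, 262) line minus marks, mm -2.65
(295, 322) line minus marks, mm -2.62
[  0   3   6  83 389] [331.96143959  39.07969152] [[0.57990879 0.02758335 0.034     ]]
[ 14   5  72  76 964] [359.99170124  56.2406639 ] [[0.59220807 0.01942082 0.034     ]]
[ 45  26  25  28 445] [388.74831461  37.9258427 ] [[0.60524702 0.02601077 0.034     ]]
```

Emit:
{"method": "arm_command", "body": {
  "dp": [
    [0,0.066,0],
    [0,0.066,0],
    [0,0.066,0],
    [0,0.066,0],
    [0,0.066,0]
  ],
  "twist": [0,0,0,0,0],
  "hand": [-1,-1,-1,-1,-1]
}}

```text
time_s: 4.2
ee_pos: [0.5456, -0.079, 0.0368]
orientation: [[0.087, 0.996, 0.002], [0.996, -0.087, -0.001], [-0.001, 0.002, -1.0]]
contact_force: [5.5, -0.7, -3.1]
grip_width: 0.0124
```

```bash
python3 line.py
```

```text
[ 0.5456 -0.079   0.0368] [ 5.5088 -0.6789 -3.1105]
(235, 262) line minus marks, mm -0.5199999999999999
(295, 322) line minus marks, mm -0.5199999999999999
```

Emit:
{"method": "arm_command", "body": {
  "dp": [
    [0,0.018,0],
    [0,0.018,0],
    [0,0.018,0],
    [0,0.018,0]
  ],
  "twist": [0,0,0,0],
  "hand": [-1,-1,-1,-1]
}}

```text
time_s: 4.65
ee_pos: [0.5456, -0.0786, 0.0368]
orientation: [[0.087, 0.996, 0.002], [0.996, -0.087, -0.001], [-0.001, 0.002, -1.0]]
contact_force: [5.5, -2.0, -3.0]
grip_width: 0.0118
```

```bash
python3 line.py
```

```text
[ 0.5456 -0.0786  0.0368] [ 5.4837 -1.9709 -3.0037]
(235, 262) line minus marks, mm -0.16
(295, 322) line minus marks, mm -0.18000000000000002
```

Emit:
{"method": "arm_command", "body": {
  "dp": [
    [0,0,0],
    [0,0,0],
    [0,0,0.5],
    [0,0,1.5],
    [0,0,2.5]
  ],
  "twist": [0,0,0,0,0],
  "hand": [0,0,0,0,0]
}}

```text
time_s: 5.2
ee_pos: [0.5427, -0.0772, 0.1368]
orientation: [[0.087, 0.996, -0.004], [0.996, -0.087, 0.001], [0.001, -0.004, -1.0]]
contact_force: [0.7, -0.9, -0.2]
grip_width: 0.0451
```

Emit:
{"method": "arm_command", "body": {
  "dp": [
    [0,0,0.8],
    [0,0,1.6],
    [0,0,1.6],
    [0,0,1.6]
  ],
  "twist": [0,0,0,0],
  "hand": [-1,-1,-1,-1]
}}

```text
time_s: 5.6
ee_pos: [0.5441, -0.0776, 0.201]
orientation: [[0.087, 0.996, 0.0], [0.996, -0.087, -0.0], [-0.0, 0.0, -1.0]]
contact_force: [-1.2, -0.1, -0.3]
grip_width: 0.0191
```

```bash
cat > line2.py <<'E'
from m import *
np.set_printoptions(precision=4,suppress=True)
st=env.get_state();c=read_camera("wrist");print(st["ee_pos"],st["contact_force"])
for nm,lo,hi,z in(("red",(0,120,60),(6,255,255),.017),("grn",(45,90,50),(85,255,255),.01)):
    for b in blobs(c["color"],lo,hi,(100,100,460,400),15): print(nm,b,onplane(c,b[2],z,st))
d=read_camera("side")["color"]
o=np.zeros((420,800,3),np.uint8);o[:,:560]=c["color"];o[:180,560:]=cv2.resize(d[165:255,255:375],(240,180),interpolation=2)
cv2.imwrite("pics/c3.png",o)
E
python3 line2.py
```

```text
[ 0.5441 -0.0776  0.201 ] [-1.1888 -0.062  -0.2982]
red (np.int32(487), [256, 179, 45, 32], [278.0, 193.8]) [[ 0.5458 -0.0794  0.017 ]]
grn (np.int32(116), [215, 186, 35, 4], [232.0, 187.8]) [[ 0.4983 -0.0703  0.01  ]]
grn (np.int32(137), [307, 186, 35, 4], [323.9, 187.5]) [[ 0.5941 -0.0783  0.01  ]]
```

View pics/c3.png

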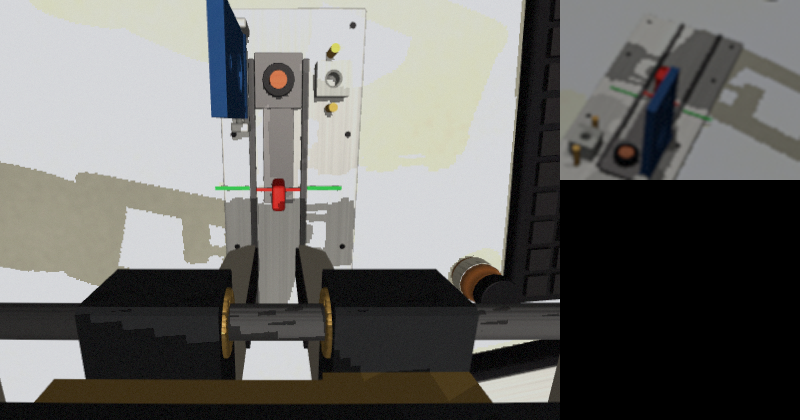

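The line sits about 1 px below the marks, which matches the 7 mm height parallax, so the carriage is home. Next the closed fingers go behind the lid.

Emit:
{"method": "arm_command", "body": {
  "dp": [
    [-0.55,0.95,0],
    [-1.1,1.9,0],
    [-1.65,2.85,0],
    [-1.65,2.85,-1],
    [-1.65,2.85,-2]
  ],
  "twist": [0,0,0,0,0],
  "hand": [-1,-1,-1,-1,-1]
}}

```text
time_s: 6.2
ee_pos: [0.4776, 0.0377, 0.1196]
orientation: [[0.084, 0.996, 0.001], [0.996, -0.084, -0.0], [-0.0, 0.001, -1.0]]
contact_force: [0.1, 0.2, -0.6]
grip_width: 0.0006
```

Emit:
{"method": "arm_command", "body": {
  "dp": [
    [0,0,0],
    [0,0,0]
  ],
  "twist": [0,0],
  "hand": [-1,-1]
}}

```text
time_s: 6.4
ee_pos: [0.4774, 0.0365, 0.1199]
orientation: [[0.087, 0.996, -0.004], [0.996, -0.087, 0.001], [0.0, -0.004, -1.0]]
contact_force: [0.4, 0.0, 1.0]
grip_width: 0.0003
```

Emit:
{"method": "arm_command", "body": {
  "dp": [
    [0.5,-0.04,-0.12],
    [0.97,-0.08,-0.15],
    [1.45,-0.12,-0.33],
    [1.86,-0.16,-0.58],
    [2.18,-0.18,-0.95]
  ],
  "twist": [0,0,0,0,0],
  "hand": [-1,-1,-1,-1,-1]
}}

```text
time_s: 6.9
ee_pos: [0.5692, 0.0282, 0.0854]
orientation: [[0.088, 0.996, 0.006], [0.996, -0.088, -0.001], [-0.0, 0.006, -1.0]]
contact_force: [1.0, -0.2, 2.0]
grip_width: 0.0004
```

Emit:
{"method": "arm_command", "body": {
  "dp": [
    [0.1,-0.01,-0.2],
    [0.16,-0.01,-0.4],
    [0.22,-0.02,-0.62],
    [0.22,-0.02,-0.62]
  ],
  "twist": [0,0,0,0],
  "hand": [-1,-1,-1,-1]
}}

```text
time_s: 7.3
ee_pos: [0.5735, 0.0284, 0.057]
orientation: [[0.087, 0.996, -0.002], [0.996, -0.087, 0.0], [0.0, -0.002, -1.0]]
contact_force: [-0.7, 0.5, -0.2]
grip_width: 0.0004
```

```bash
python3 - <<'E'
from m import *
st=env.get_state();c=read_camera("wrist");s=read_camera("scene")["color"];d=read_camera("side")["color"]
o=np.zeros((600,800,3),np.uint8);o[:300,:400]=cv2.resize(c["color"],(400,300))
o[:300,400:]=cv2.resize(s[160:250,225:345],(400,300),interpolation=2);o[300:,:400]=cv2.resize(d[165:285,235:395],(400,300),interpolation=2)
cv2.imwrite("pics/c4.png",o)
E
```

```text
(no output)
```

View pics/c4.png

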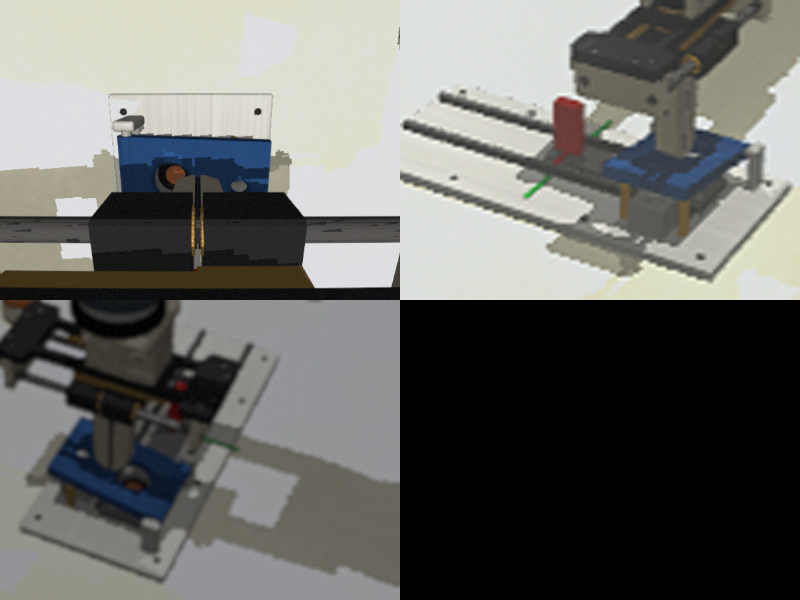

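The lid is about 10° from shut, with the specimen under its window. Next I press it down onto the plungers.

Emit:
{"method": "arm_command", "body": {
  "dp": [
    [0,0,-0.1],
    [0,0,-0.2],
    [0,0,-0.25],
    [0,0,-0.25]
  ],
  "twist": [0,0,0,0],
  "hand": [-1,-1,-1,-1]
}}

```text
time_s: 7.85
ee_pos: [0.5743, 0.0284, 0.0476]
orientation: [[0.087, 0.996, -0.0], [0.996, -0.087, 0.0], [0.0, -0.0, -1.0]]
contact_force: [1.0, -0.8, 0.2]
grip_width: 0.0002
```

Emit:
{"method": "arm_command", "body": {
  "dp": [
    [0,0,-0.05],
    [0,0,-0.06],
    [0,0,-0.06]
  ],
  "twist": [0,0,0],
  "hand": [-1,-1,-1]
}}

```text
time_s: 8.15
ee_pos: [0.5746, 0.0284, 0.0458]
orientation: [[0.087, 0.996, 0.0], [0.996, -0.087, -0.0], [-0.0, 0.0, -1.0]]
contact_force: [-0.2, -0.3, 4.4]
grip_width: 0.0002
```

Emit:
{"method": "arm_command", "body": {
  "dp": [
    [0,0,1],
    [0.35,-0.4,2],
    [0.7,-0.8,2.6],
    [0.7,-0.8,2.6],
    [0.7,-0.8,2.6]
  ],
  "twist": [0,0,0,0,0],
  "hand": [-1,-0.1,-0.1,-0.1,-0.1]
}}

```text
time_s: 8.65
ee_pos: [0.6021, -0.0037, 0.149]
orientation: [[0.088, 0.996, -0.0], [0.996, -0.088, 0.0], [0.0, -0.0, -1.0]]
contact_force: [0.0, -0.1, -0.7]
grip_width: 0.0277
```

```bash
python3 - <<'E'
from m import *
np.set_printoptions(precision=4,suppress=True)
st=env.get_state();c=read_camera("wrist");print(st["ee_pos"],st["orientation"][:,1])
np.save("w5.npy",dict(c=c,st=st),allow_pickle=True)
d=read_camera("side")["color"];s=read_camera("scene")["color"]
o=np.zeros((600,800,3),np.uint8);o[:420,:560]=c["color"]
o[:180,560:]=cv2.resize(d[165:285,235:395],(240,180),interpolation=2);o[200:380,560:]=cv2.resize(s[160:250,225:345],(240,180),interpolation=2)
# search the hole: non-blue blob within lid
hsv=cv2.cvtColor(c["color"],cv2.COLOR_BGR2HSV);b=cv2.inRange(hsv,np.array((100,90,30)),np.array((125,255,255)))
cs,h=cv2.findContours(b,cv2.RETR_CCOMP,cv2.CHAIN_APPROX_NONE)
for q,hh in zip(cs,h[0]):
    a=cv2.contourArea(q)
    if a>60:
        if len(q)>5:
            e=cv2.fitEllipse(q);print(a,hh[3],np.round(e,1) if 0 else (np.round(e[0],1),np.round(e[1],1)),onplane(c,e[0],.0485,st))
cv2.imwrite("pics/c5.png",o)
E
```

```text
[ 0.6021 -0.0037  0.149 ] [ 0.9962 -0.0877 -0.0005]
12247.0 -1 (array([232. , 173.5]), array([101.4, 170. ])) [[0.5709 0.0307 0.0485]]
200.0 0 (array([276.4, 174.6]), array([15.4, 16.7])) [[0.6051 0.0269 0.0485]]
1185.5 0 (array([214. , 174.2]), array([36.8, 41. ])) [[0.557  0.0315 0.0485]]
```

View pics/c5.png

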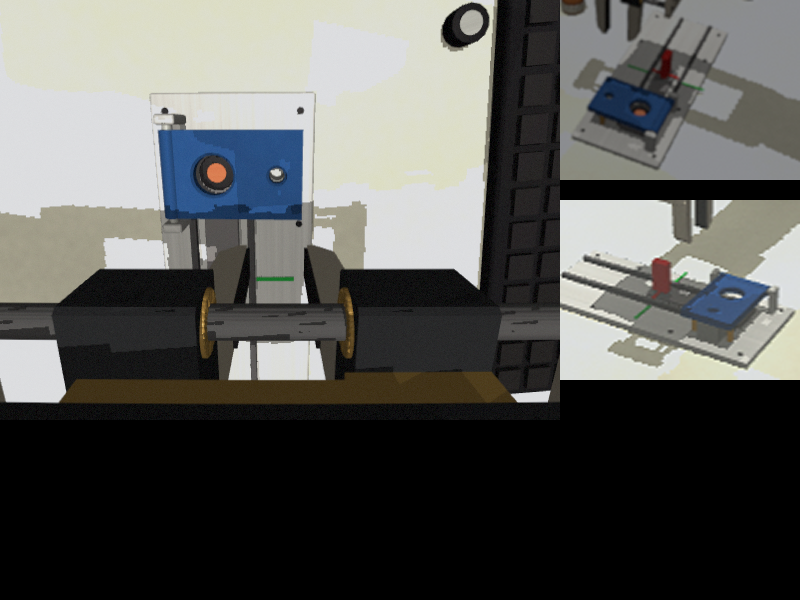

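The lid lies on its plungers. The pin hole is at (276,175) and the specimen under the window at (216,173). The carriage is still on the marks. On to the pin.

Emit:
{"method": "arm_command", "body": {
  "dp": [
    [-0.3,1.1,0.4],
    [-0.6,2.2,0.8],
    [-0.9,3.3,0.8],
    [-1.25,4.4,0.8],
    [-1.6,5.5,0.8]
  ],
  "twist": [0,0,0,0,0],
  "hand": [-0.1,-0.1,-0.1,-0.1,-0.1]
}}

```text
time_s: 9.3
ee_pos: [0.5364, 0.2182, 0.1801]
orientation: [[0.087, 0.996, -0.003], [0.996, -0.087, -0.0], [-0.001, -0.003, -1.0]]
contact_force: [0.4, -0.3, -0.4]
grip_width: 0.0417
```

Emit:
{"method": "arm_command", "body": {
  "dp": [
    [-0.3,1.1,0],
    [-0.6,2.2,0],
    [-0.93,3.3,0],
    [-0.93,3.3,0],
    [-0.93,3.3,0]
  ],
  "twist": [0,0,0,0,0],
  "hand": [-0.1,-0.1,-0.1,-0.1,-0.1]
}}

```text
time_s: 9.8
ee_pos: [0.4994, 0.3492, 0.1799]
orientation: [[0.083, 0.997, -0.003], [0.997, -0.083, -0.002], [-0.002, -0.002, -1.0]]
contact_force: [0.4, -0.2, -0.4]
grip_width: 0.0417
```

```bash
python3 - <<'E'
from m import *
np.set_printoptions(precision=4,suppress=True)
st=env.get_state();c=read_camera("wrist");print(st["ee_pos"],st["orientation"][:,1])
np.save("w6.npy",dict(c=c,st=st),allow_pickle=True);cv2.imwrite("pics/w6.png",c["color"])
for nm,lo,hi in(("org",(4,150,90),(16,255,255)),("grn",(50,100,50),(80,255,255))):
    for b in blobs(c["color"],lo,hi,(100,60,500,300),40): print(nm,b,onplane(c,b[2],.08,st))
E
```

```text
[0.4994 0.3492 0.1799] [ 0.9965 -0.0834 -0.0024]
org (np.int32(429), [264, 160, 22, 27], [275.1, 173.7]) [[0.5011 0.3805 0.08  ]]
grn (np.int32(475), [347, 181, 25, 29], [359.3, 195.9]) [[0.5653 0.3577 0.08  ]]
```

View pics/w6.png

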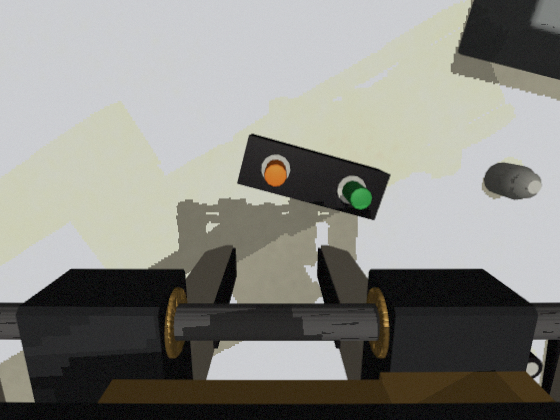

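Orange head top at about (275,176), with its collar ring behind it. Green pin at (360,196). The gripper is lined up, fingers clear of both pins.

```bash
python3 - <<'E'
from m import *
np.set_printoptions(precision=4,suppress=True)
w=np.load("w6.npy",allow_pickle=True).item();c,st=w["c"],w["st"]
im=c["color"];print(im[156:192,275].tolist()); print(im[176,258:292].tolist())
hsv=cv2.cvtColor(im,cv2.COLOR_BGR2HSV)
m=cv2.inRange(hsv,np.array((4,140,185)),np.array((20,255,255)))
v,u=np.nonzero(m[150:200,255:300]);print("bright",u.min()+255,u.max()+255,v.min()+150,v.max()+150,u.mean()+255,v.mean()+150,len(u))
p=((u.min()+u.max())/2+255,v.max()+150.5-11.7)
print(p,onplane(c,p,.08,st),onplane(c,(u.mean()+255,v.mean()+150),.08,st))
E
```

```text
[[167, 178, 178], [172, 181, 182], [168, 177, 179], [113, 127, 141], [34, 60, 100], [7, 43, 90], [20, 48, 96], [13, 45, 94], [33, 83, 149], [46, 117, 190], [60, 137, 202], [58, 139, 201], [59, 138, 202], [55, 135, 201], [55, 136, 202], [56, 133, 203], [51, 129, 200], [51, 129, 202], [45, 124, 200], [48, 124, 201], [46, 124, 200], [46, 123, 202], [45, 121, 202], [43, 118, 201], [42, 117, 199], [42, 117, 201], [43, 116, 201], [44, 115, 203], [39, 111, 201], [32, 99, 188], [33, 63, 117], [34, 33, 36], [39, 36, 36], [33, 29, 34], [34, 32, 32], [35, 33, 34]]
[[37, 40, 40], [38, 37, 39], [36, 39, 38], [35, 38, 40], [52, 56, 54], [110, 117, 119], [79, 102, 131], [38, 110, 200], [45, 118, 202], [41, 117, 200], [45, 119, 202], [45, 119, 200], [41, 118, 199], [48, 122, 202], [45, 121, 201], [45, 122, 200], [47, 123, 200], [46, 124, 200], [44, 121, 201], [48, 123, 203], [46, 123, 201], [45, 121, 200], [43, 121, 199], [41, 118, 199], [48, 122, 202], [46, 123, 202], [47, 122, 203], [42, 112, 197], [64, 93, 150], [154, 163, 165], [85, 89, 89], [41, 40, 40], [39, 39, 42], [36, 31, 37]]
bright 265 285 165 185 275.04464285714283 174.94345238095238 336
(np.float64(275.0), np.float64(173.8)) [[0.501  0.3805 0.08  ]] [[0.501  0.3796 0.08  ]]
```

Emit:
{"method": "arm_command", "body": {
  "dp": [
    [0.02,0.4,-0.5],
    [0.04,0.76,-1.2],
    [0.04,0.76,-2],
    [0.04,0.76,-2],
    [0.04,0.76,-2]
  ],
  "twist": [0,0,0,0,0],
  "hand": [-0.1,-0.1,-0.1,-0.1,-0.1]
}}

```text
time_s: 10.35
ee_pos: [0.503, 0.3772, 0.1011]
orientation: [[0.089, 0.996, -0.002], [0.996, -0.089, -0.001], [-0.001, -0.002, -1.0]]
contact_force: [0.7, 0.0, -0.2]
grip_width: 0.0418
```

Emit:
{"method": "arm_command", "body": {
  "dp": [
    [-0.03,0.05,-0.5],
    [-0.03,0.05,-1],
    [-0.03,0.05,-1.36],
    [-0.03,0.05,-1.36],
    [-0.03,0.05,-1.36]
  ],
  "twist": [0,0,0,0,0],
  "hand": [-0.1,-0.1,-0.1,-0.1,-0.1]
}}

```text
time_s: 10.85
ee_pos: [0.5025, 0.3807, 0.0481]
orientation: [[0.087, 0.996, 0.001], [0.996, -0.087, 0.001], [0.001, 0.001, -1.0]]
contact_force: [0.1, 0.7, -0.1]
grip_width: 0.0417
```

Emit:
{"method": "arm_command", "body": {
  "dp": [
    [0,0,0],
    [0,0,0],
    [0,0,0],
    [0,0,0],
    [0,0,0]
  ],
  "twist": [0,0,0,0,0],
  "hand": [-1,-1,-1,-1,-1]
}}

```text
time_s: 11.35
ee_pos: [0.5019, 0.3809, 0.0476]
orientation: [[0.087, 0.996, 0.001], [0.996, -0.087, 0.0], [0.0, 0.001, -1.0]]
contact_force: [-0.0, 0.1, 3.7]
grip_width: 0.0174
```

Emit:
{"method": "arm_command", "body": {
  "dp": [
    [0,0,0.5],
    [0,0,1.2],
    [0,0,2],
    [0,0,2.5],
    [0,0,2.5]
  ],
  "twist": [0,0,0,0,0],
  "hand": [-1,-1,-1,-1,-1]
}}

```text
time_s: 11.85
ee_pos: [0.5035, 0.3818, 0.1504]
orientation: [[0.087, 0.996, 0.006], [0.996, -0.087, 0.003], [0.003, 0.006, -1.0]]
contact_force: [0.1, 0.8, -0.6]
grip_width: 0.0176
```

Emit:
{"method": "arm_command", "body": {
  "dp": [
    [0.3,-1,0],
    [0.6,-2,0],
    [0.9,-3,0],
    [1.2,-4,0],
    [1.5,-5,0]
  ],
  "twist": [0,0,0,0,0],
  "hand": [-1,-1,-1,-1,-1]
}}

```text
time_s: 12.35
ee_pos: [0.5609, 0.1791, 0.1451]
orientation: [[0.087, 0.996, -0.003], [0.996, -0.087, -0.0], [-0.001, -0.003, -1.0]]
contact_force: [0.7, -0.7, -0.7]
grip_width: 0.0175
```

Emit:
{"method": "arm_command", "body": {
  "dp": [
    [0.3,-1,0],
    [0.6,-2,0],
    [0.95,-3,0],
    [1.1,-3.82,0],
    [1.1,-3.82,0]
  ],
  "twist": [0,0,0,0,0],
  "hand": [-1,-1,-1,-1,-1]
}}

```text
time_s: 12.85
ee_pos: [0.6057, 0.0235, 0.1449]
orientation: [[0.091, 0.996, -0.002], [0.996, -0.091, -0.001], [-0.001, -0.002, -1.0]]
contact_force: [0.1, 0.3, -0.7]
grip_width: 0.0178
```

Emit:
{"method": "arm_command", "body": {
  "dp": [
    [0.01,0.05,-0.4],
    [0.01,0.05,-0.8],
    [0.01,0.05,-1],
    [0.01,0.05,-1],
    [0.01,0.05,-1]
  ],
  "twist": [0,0,0,0,0],
  "hand": [-1,-1,-1,-1,-1]
}}

```text
time_s: 13.35
ee_pos: [0.6059, 0.0305, 0.1068]
orientation: [[0.086, 0.996, -0.001], [0.996, -0.086, 0.0], [0.0, -0.001, -1.0]]
contact_force: [-0.3, -0.8, -1.0]
grip_width: 0.0172
```

```bash
python3 - <<'E'
from m import *
np.set_printoptions(precision=4,suppress=True)
st=env.get_state();c=read_camera("wrist");print(st["ee_pos"])
np.save("w7.npy",dict(c=c,st=st),allow_pickle=True)
s=read_camera("scene");d=read_camera("side");np.save("sd7.npy",dict(s=s,d=d),allow_pickle=True)
o=np.zeros((600,800,3),np.uint8);o[:300,:400]=cv2.resize(c["color"][100:250,180:380],(400,300),interpolation=2)
o[:300,400:]=cv2.resize(s["color"][175:235,280:360],(400,300),interpolation=2);o[300:,:400]=cv2.resize(d["color"][200:260,240:320],(400,300),interpolation=2)
cv2.imwrite("pics/c7.png",o)
E
```

```text
[0.6059 0.0305 0.1068]
```

View pics/c7.png

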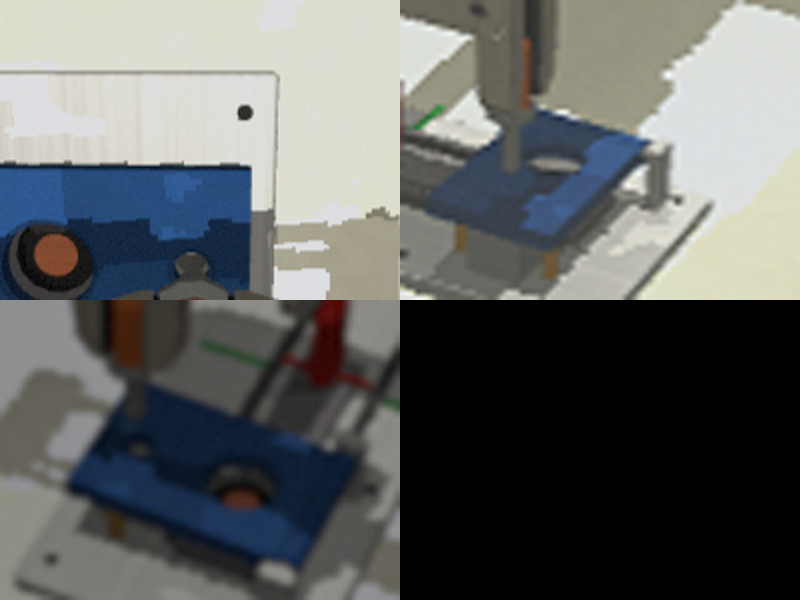

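The pin hangs just above the lid's hole, foot about 18 mm over it. I trim y by −2.3 mm and lower until just above the mouth.

Emit:
{"method": "arm_command", "body": {
  "dp": [
    [0,-0.055,-0.2],
    [0,-0.055,-0.33],
    [0,-0.055,-0.33],
    [0,-0.055,-0.33]
  ],
  "twist": [0,0,0,0],
  "hand": [-1,-1,-1,-1]
}}

```text
time_s: 13.9
ee_pos: [0.6058, 0.0277, 0.0935]
orientation: [[0.087, 0.996, -0.001], [0.996, -0.087, 0.0], [0.0, -0.001, -1.0]]
contact_force: [0.5, -0.7, -1.3]
grip_width: 0.0177
```

Emit:
{"method": "arm_command", "body": {
  "dp": [
    [0,0.01,-0.1],
    [0,0.01,-0.2],
    [0,0.01,-0.3],
    [0,0.01,-0.3]
  ],
  "twist": [0,0,0,0],
  "hand": [-1,-1,-1,-1]
}}

```text
time_s: 14.3
ee_pos: [0.6055, 0.0282, 0.081]
orientation: [[0.087, 0.996, -0.001], [0.996, -0.087, 0.0], [0.0, -0.001, -1.0]]
contact_force: [-0.3, 0.3, -0.5]
grip_width: 0.0175
```

Emit:
{"method": "arm_command", "body": {
  "dp": [
    [0,0,-0.1],
    [0,0,-0.2],
    [0,0,-0.28],
    [0,0,-0.28]
  ],
  "twist": [0,0,0,0],
  "hand": [-1,-1,-1,-1]
}}

```text
time_s: 14.7
ee_pos: [0.6058, 0.0282, 0.07]
orientation: [[0.087, 0.996, -0.001], [0.996, -0.087, 0.0], [0.0, -0.001, -1.0]]
contact_force: [-0.2, 0.5, 0.1]
grip_width: 0.0173
```

Emit:
{"method": "arm_command", "body": {
  "dp": [
    [0,0,-0.1],
    [0,0,-0.2],
    [0,0,-0.3],
    [0,0,-0.35],
    [0,0,-0.35]
  ],
  "twist": [0,0,0,0,0],
  "hand": [-1,-1,-1,-1,-1]
}}

```text
time_s: 15.2
ee_pos: [0.6059, 0.0282, 0.0563]
orientation: [[0.087, 0.996, -0.0], [0.996, -0.087, 0.0], [0.0, -0.0, -1.0]]
contact_force: [-1.1, -1.0, -1.6]
grip_width: 0.0174
```

Emit:
{"method": "arm_command", "body": {
  "dp": [
    [0,0,-0.05],
    [0,0,-0.08],
    [0,0,-0.08],
    [0,0,-0.08]
  ],
  "twist": [0,0,0,0],
  "hand": [-1,-1,-1,-1]
}}

```text
time_s: 15.6
ee_pos: [0.6061, 0.0281, 0.0538]
orientation: [[0.087, 0.996, 0.0], [0.996, -0.087, -0.0], [-0.0, 0.0, -1.0]]
contact_force: [-1.8, -0.6, 4.1]
grip_width: 0.0175
```

Emit:
{"method": "arm_command", "body": {
  "dp": [
    [0,0,-0.04],
    [0,0,-0.06],
    [0,0,-0.06],
    [0,0,-0.06]
  ],
  "twist": [0,0,0,0],
  "hand": [-1,-1,-1,-1]
}}

```text
time_s: 16.0
ee_pos: [0.6062, 0.0281, 0.0525]
orientation: [[0.087, 0.996, 0.001], [0.996, -0.087, -0.0], [-0.0, 0.001, -1.0]]
contact_force: [-4.2, 0.2, 11.6]
grip_width: 0.0169
```

Emit:
{"method": "arm_command", "body": {
  "dp": [
    [0,0,-0.03],
    [0,0,-0.03],
    [0,0,-0.03],
    [0,0,-0.03]
  ],
  "twist": [0,0,0,0],
  "hand": [-1,-1,-1,-1]
}}

```text
time_s: 16.4
ee_pos: [0.6063, 0.0281, 0.0524]
orientation: [[0.087, 0.996, 0.001], [0.996, -0.087, -0.0], [-0.0, 0.001, -1.0]]
contact_force: [-7.9, -0.6, 18.3]
grip_width: 0.0174
```

```bash
python3 - <<'E'
from m import *
np.set_printoptions(precision=4,suppress=True)
st=env.get_state();c=read_camera("wrist");print(st["ee_pos"],st["contact_force"],st["grip_width"])
s=read_camera("scene");d=read_camera("side")
o=np.zeros((600,800,3),np.uint8);o[:300,:400]=cv2.resize(c["color"],(400,300))
o[:300,400:]=cv2.resize(s["color"][165:240,260:360],(400,300),interpolation=2);o[300:,:400]=cv2.resize(d["color"][190:265,235:335],(400,300),interpolation=2)
o[300:,400:]=cv2.resize(s["color"][180:270,390:510],(400,300),interpolation=2)
cv2.imwrite("pics/c8.png",o)
E
```

```text
[0.6063 0.0281 0.0524] [-7.914  -0.565  18.2549] 0.017417034985922775
```

View pics/c8.png

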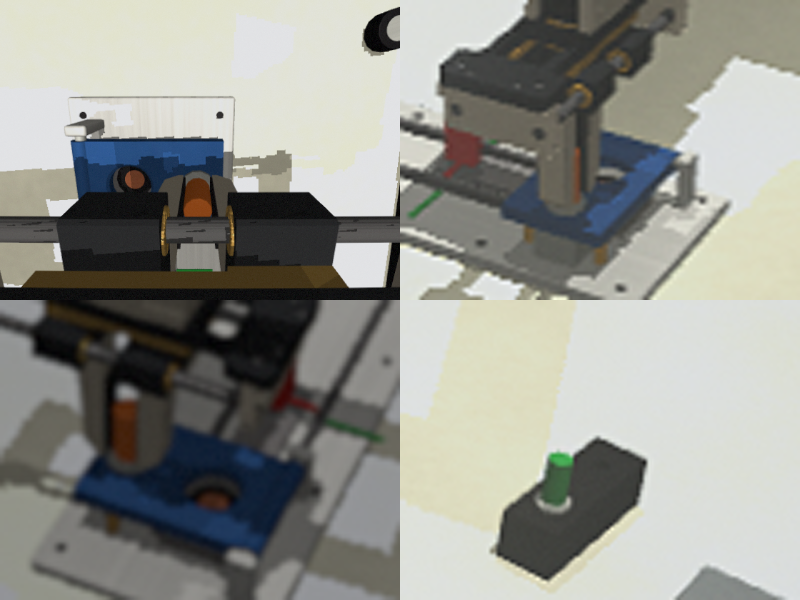

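The pin is seated with its collar on the lid. The last 1.2 mm command raised the force from 11.6 N to 18.3 N with only 0.1 mm of motion, which indicates a hard stop. The carriage line is still on the marks and the green pin is untouched. I hand in while holding.

```bash
python3 -c "
from workcell import env,order
order.finish_job();s=env.get_state();print(s['time_s'],s['ee_pos'],s['contact_force'],s['grip_width'])"
```

```text
the job is handed in; nothing more can be done
the job is handed in; nothing more can be done
```

I slid the carriage onto the green marks by its red grip, swung the lid shut and pushed the orange pin fully home. I handed in at about 16.5 s with the arm still holding the pin down.

- **Carriage:** the last close measurement, while still gripped, put the red line 0.2 mm short of the marks. A rougher check after release and the later pictures agreed that it stayed there.
- **Pin and lid:** the tool stopped at 52.4 mm, against 52.6 mm expected for full seating. On the last press the force rose from 12 to 18 N with only 0.1 mm of movement, so the collar is on the lid and the lid is fully shut.
- **Side load:** besides the 18 N downward push there is about 8 N sideways at the wrist, well under the 40 N limit.
- **Everything else:** the last pictures show the short green pin still in its rack. I did not measure the other loose objects again, but nothing touched them on the way.
- **Not checked:** a state reading after hand-in was refused, so the final hold itself is unconfirmed.

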